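# Shut the slide cabinet

### The arm

A 6-joint arm with a two-finger parallel gripper is mounted at the origin on the work surface. World frame = base frame: x ahead of the robot, y to its left, z up, the work surface at z = 0. Lengths are in m, angles in degrees, forces in N, time in s.
With the tool pointing down it reaches from about 0.275 to 0.75 m from the base axis. Payload 10.2 kg.
Tool frame: the origin (TCP) lies on the centre line of the jaws, within the pads' length; the fingertips stand 22 mm ahead of it and the grasp point (between the pads) lies 3 mm ahead of it; z points along the fingers, y is the line along which they close (so a half turn about z gives the same grasp; the last joint's range is limited). The gripper opens to 88 mm and grips with 3 to 60 N. Pads are 18 mm wide; open, the fingers measure 123 mm over their backs; the gripper's body (75 mm by 187 mm) begins 45 mm behind the grasp point.
Start: joints at [52.174, 17.928, 85.812, -0, 76.261, -12.8], TCP at [0.222, 0.476, 0.261] pointing down, gripper open.
Joint ranges: [-168.41, 168.41], [-55.51, 124.54], [10.69, 146.95], [-70.63, 250.63], [1, 178], [-165.06, 165.06]. Speed limits (degrees/s): [136.94, 136.94, 172.46, 180, 180, 180].

### API

Orientations are given as [roll, pitch, yaw] about the fixed x, y, z axes, in that order (R = Rz(yaw) Ry(pitch) Rx(roll)).
In Python, from cell import env gives the robot as it stands. The module is installed in compiled form; this text tells all that it offers.
- The arm moves only by the tool send_rows, never from a script. Its arguments are lists of equal length, an entry for each row: "twist": the turn, a rotation vector about the world's x, y, z in degrees, a list of three; "translation": the shift along the world's x, y, z in mm, a list of three; "grip": the finger opening in mm, from 0 to 88.1. A call has exactly 5 rows; each row is the pose to reach, as a shift and turn from the pose commanded when the call began; what a row does not reach only later rows make up. A row lasts 1/10 s, in which the tool goes at most 50 mm and 8.59 degrees, less where a joint would pass 70% of its speed; a pose out of reach is approached as far as the arm can. A call with a gripper value outside its range is refused whole. The fingers move at their own pace and stop on an object; "newtons" is the grip in N (left out, the last holds). Time passes only in rows, so rows that repeat a pose let the fingers close, or fill a call up. It gives the time, the measured TCP pose, the force, the opening and the grip force at its end, in the units of the state.
- env.sense(): the state, without advancing time (a new reading comes with each control period).
- env.read_camera(name): name is "scene" or "top"; returns (picture, depth): 384x512x3 uint8, blue, green, red; 384x512 float32, m along the optical axis (not along the pixel's ray), 0 where there is no reading.
- env.camera_model(name): a dict with "fov_y" (degrees; the focal length in pixels is half the picture's height over the tangent of half this angle, whatever the lens; pixels are square), "cx", "cy" (the principal point, pixels), "extrinsics" (4x4, takes a point from camera to world coordinates). Camera axes: x right, y down, z forward; pixel columns grow to the right and rows downward; lengths in m; the calibration is good to about 2 mm. A picture is of the moment at which its call begins. camera_model takes no time and is no camera call.
- env.finish_job(): hands the job in; it is judged then, once.
Trained networks look in the newest picture that a camera, given by its name, has taken for a name from the list of things; names that differ only in an ending like _2 or _b are one class to them, and where a whole thing is asked for, a point or a joint stands for the part that bears it (a point fixed in the world has none). Each returns a list of dicts, best first, with "conf" (0 to 1); they miss things now and then, are a little off and sometimes report something else, mostly with a low value. They report only what shows in the picture. A call takes as long as a camera call.
- env.outline_of(camera, query): "mask" (384x512 bool, what is visible of it) and "pixel" ([column, row] in pixels, amid what is visible of it).
- env.pinpoint(camera, query): "pixel" ([column, row] in pixels: a listed point, or the origin of a listed thing).
The state is a dict: "time_s": time; "q": joint angles; "dq": joint speeds; "tau": joint torques, N m; "tcp_pos": TCP position; "eef_rot": TCP orientation; "force": force on the tool from outside, world axes, zero at the start; "torque": the same for the moment, N m; "grip_width": finger opening in m; "grasp_force": force on a finger pad.
Only numpy, scipy, OpenCV 4.12 (cv2) and the standard library are available. Lean on these libraries where they do the work, as an engineer would, in place of code of your own. Each camera call takes 0.05 s, during which the arm holds its last target. There are 200 camera calls.

### The job

Shut up the microscope-slide cabinet: push every drawer that stands open fully home with your fingertips, then push the raised lid down until it lies shut on the cabinet. Only push, without slamming: do not pull a drawer further out or raise the lid higher, and leave the tubs, the bottle and the calculator where they stand.

Things in the scene. Friction and masses are not known exactly. Their poses are not given: they have to be found in the camera images.
- case: Fixed grey metal microscope-slide cabinet, 172 mm deep (x), 270 mm wide (y), 105 mm high without the lid, on the bench; origin at the centre of its underside; x points from its front (drawer side) to its back, z up. Three equal drawers side by side, 86 mm apart; which place each has varies. A hinged flat lid covers its shallow top well of glass slides.
- drawer_a (a joint): How far this drawer stands out of the cabinet, m: 0 = fully home (front panel then stands 10 mm proud of the cabinet's edge), grows as it is pulled out; stop at 0.12. It stays where it is left.
- drawer_a_front (a point): Centre of the outer face of this drawer's upright steel front panel (82 mm wide, 76 mm high, 10 mm thick; this point is 49 mm above the bench). x points into the cabinet (the way it closes), z up. A small knob (16 mm across, reaching 20 mm out of the face) is 18 mm below this point; above it the face is bare. Moves straight along x; pushing takes about 2 N.
- drawer_b (a joint): How far this drawer stands out of the cabinet, m: 0 = fully home (front panel then stands 10 mm proud of the cabinet's edge), grows as it is pulled out; stop at 0.12. It stays where it is left.
- drawer_b_front (a point): Centre of the outer face of this drawer's upright steel front panel (82 mm wide, 76 mm high, 10 mm thick; this point is 49 mm above the bench). x points into the cabinet (the way it closes), z up. A small knob (16 mm across, reaching 20 mm out of the face) is 18 mm below this point; above it the face is bare. Moves straight along x; pushing takes about 2 N.
- drawer_c (a joint): How far this drawer stands out of the cabinet, m: 0 = fully home (front panel then stands 10 mm proud of the cabinet's edge), grows as it is pulled out; stop at 0.12. It stays where it is left.
- drawer_c_front (a point): Centre of the outer face of this drawer's upright steel front panel (82 mm wide, 76 mm high, 10 mm thick; this point is 49 mm above the bench). x points into the cabinet (the way it closes), z up. A small knob (16 mm across, reaching 20 mm out of the face) is 18 mm below this point; above it the face is bare. Moves straight along x; pushing takes about 2 N.
- lid (a joint): Angle of the lid, rad: 0 = shut, lying flat on the cabinet; it starts raised, leaning back towards upright, at 1.0 to 1.25; at 1.57 it would stand straight up. The stiff hinge holds it at any angle (about 2 N at the free edge moves it).
- lid_edge (a point): Middle of the lid's free edge, on its outer (upper) face. The lid is a 172 x 270 x 5 mm grey metal plate; shut, this point is 110 mm above the bench at the cabinet's front. x lies in the lid from free edge to hinge, z is the outward normal of the outer face. A steel tab 60 mm wide and 4 mm thick sticks 13 mm out past the middle of the edge.
- lid_hinge (a point): Middle of the lid's hinge line, on the lid's outer face (5 mm outward of the hinge axis), at the cabinet's upper back edge; 172 mm from lid_edge. The hinge axis runs along the case's y. Axes turn with the lid as for lid_edge.
- tub_large: Loose ochre specimen tub with lid, 90 mm across, 75 mm high; origin at the centre of its underside. To be left alone.
- tub_small: Loose ochre specimen tub with lid, 66 mm across, 58 mm high; origin at the centre of its underside. To be left alone.
- bottle: Loose amber glass bottle, 48 mm across, 100 mm high, standing behind the cabinet; origin at the centre of its underside. To be left alone.
- calculator: Loose black pocket calculator lying flat, 145 x 85 x 14 mm (long side x); origin at the centre of its underside. To be left alone.

How it is judged (in metres and radians):
On the way, in this order (a step that is already met when the one before it is completed fails the run):
1. all three drawers are fully home (within 4 mm) (value of joint each of drawer_a, drawer_b, drawer_c below 0.004 m), for 0.2 s.
2. then the lid is shut (within 0.03 rad) (value of joint lid below 0.03 rad), for 0.2 s.
At the end, for the whole second after the job is handed in: All three drawers within 4 mm of fully home and the lid within 0.03 rad of shut (all of step 1 and value of joint lid below 0.03 rad); the robot touches nothing.
It fails at once if a bystander (tub, bottle, calculator) is moved by more than 25 mm, lifted or tipped (distance of any of tub_large, tub_small, bottle, calculator from where it was at the start of the episode above 0.025 m or angle between any of tub_large, tub_small, bottle, calculator's own z axis and vertical above 0.4 rad).
It fails at once if a drawer is pulled out further (past 100 mm) (value of joint any of drawer_a, drawer_b above 0.1 m or value of joint drawer_c above 0.02 m).
It fails at once if the lid is raised higher (past 1.4 rad) (value of joint lid above 1.4 rad).
It fails at once if a drawer is slammed (faster than 0.5 m/s) or the lid is (faster than 3 rad/s) (velocity of joint any of drawer_a, drawer_b, drawer_c below -0.5 m/s or velocity of joint lid below -3 rad/s).
It also fails if it takes over 64 s, if anything falls off the work surface, if the arm or the gripper's body presses on something with over 40 N, if the wrist force passes 120 N, or if a joint passes its speed limit or range.

## Working session

There is one attempt and no reset: what is moved stays moved. The work goes in short steps, Python scripts to look and compute and a tool call to move; the robot and the scene stay as the last step left them, time stands still between calls to the robot, and variables do not carry over. Pictures are saved under pics/ and viewed, at most 10 in all, crops included, and the job is handed in when it is done.

Besides the shell and the picture viewer there is one more tool, called in YAML: its name, and indented under it one key for each argument. send_rows: Moves the arm, as the interface text tells. Its arguments: {"type":"object","properties":{"twist":{"type":"array"},"translation":{"type":"array"},"grip":{"type":"array"},"newtons":{"type":"number"}},"required":["twist","translation","grip"]}

```bash
mkdir -p pics
cat > h.py <<'E'
import numpy as np, cv2
from cell import env
def proj(cam,depth,px):
    m=env.camera_model(cam); H=depth.shape[0]; f=H/2/np.tan(np.radians(m["fov_y"])/2)
    px=np.atleast_2d(px); u,v=px[:,0],px[:,1]
    d=depth[np.round(v).astype(int),np.round(u).astype(int)]
    P=np.c_[(u-m["cx"])/f*d,(v-m["cy"])/f*d,d,np.ones(len(d))]
    return (P@np.array(m["extrinsics"]).T)[:,:3]
E
python3 - <<'E'
from h import *
np.set_printoptions(precision=3,suppress=True)
s=env.sense(); print(s["time_s"],s["tcp_pos"],s["eef_rot"],s["force"])
ims=[]
for c in("scene","top"):
    p,d=env.read_camera(c); ims.append(p); cv2.imwrite(f"pics/{c}0.png",p); np.save(f"{c}0.npy",d)
    print(c,np.array(env.camera_model(c)["extrinsics"])[:3,3])
    for q in["drawer_a_front","lid_edge","lid_hinge","case","tub_large","tub_small","bottle","calculator"]:
        for r in env.pinpoint(c,q)[:4]:
            px=np.array(r["pixel"]); 
            try: print(q,round(r["conf"],2),px,proj(c,d,px)[0])
            except Exception as e: print(q,px,e)
E
```

```text
0.0 [0.222 0.476 0.26 ] [-179.93    -0.016  154.97 ] [-0.57  -0.596  0.195]
scene [1.204 0.929 1.113]
drawer_a_front 0.73 [284.2 200.2] [0.508 0.045 0.06 ]
lid_edge 0.71 [231.  133.1] [ 0.417 -0.421 -0.   ]
lid_hinge 0.88 [218.  163.4] [ 0.623 -0.157  0.121]
case 0.76 [237.6 203.1] [0.654 0.008 0.095]
tub_large 0.76 [391.4 277.7] [0.452 0.448 0.066]
tub_small 0.79 [334.5 306.4] [0.615 0.415 0.027]
bottle 0.61 [193.8 155.2] [ 0.605 -0.369  0.008]
calculator 0.87 [269.  313.9] [0.763 0.331 0.012]
top [0.475 0.002 1.493]
drawer_a_front 0.59 [245.5 212.8] [0.492 0.035 0.088]
lid_edge 0.74 [295.2 171. ] [ 0.6   -0.102  0.248]
lid_hinge 0.71 [314.6 174.8] [ 0.602 -0.17   0.115]
case 0.61 [281.8 177.5] [ 0.597 -0.075  0.093]
case 0.3 [294.7 173.3] [ 0.594 -0.101  0.25 ]
tub_large 0.6 [128.1 238.8] [0.416 0.388 0.075]
tub_small 0.66 [133.2 180.5] [0.593 0.379 0.058]
bottle 0.79 [380.8 179.4] [ 0.59  -0.376  0.077]
bottle 0.6 [235.3 154.3] [0.668 0.065 0.085]
calculator 0.7 [159.7 133.9] [0.744 0.307 0.02 ]
```

View pics/scene0.png

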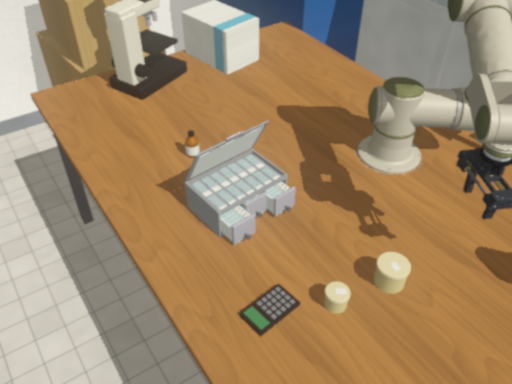

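View pics/top0.png

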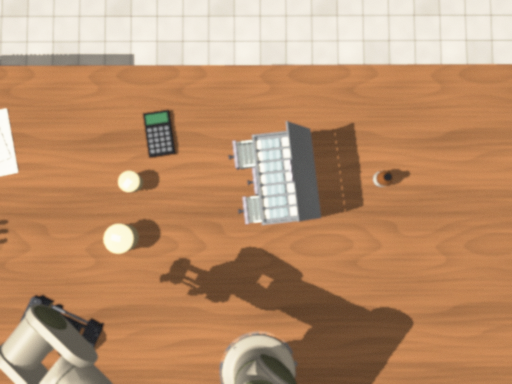

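The top view shows the cabinet front facing world +y (left in the picture). The outer two drawers are open, at (243,153) and (252,210), and the middle one is home. The lid is raised at (305,170), the bottle stands behind at (382,179), and the tubs and calculator are far left. Next I'll fit the cabinet pose.

```bash
cat > fit.py <<'E'
from h import *
np.set_printoptions(precision=4,suppress=True)
def cloud(c,d,box):
    u0,v0,u1,v1=box; u,v=np.meshgrid(np.arange(u0,u1),np.arange(v0,v1)); px=np.c_[u.ravel(),v.ravel()]
    d0=d[px[:,1],px[:,0]]; return proj(c,d,px)[d0>0]
def plane(P,n0,tol,it=8):
    n,c=np.array(n0,float),None
    for _ in range(it):
        c=P.mean(0) if c is None else c
    return n,c
T=cloud("top",np.load("top0.npy"),(215,105,340,235)); S=cloud("scene",np.load("scene0.npy"),(175,115,305,250))
# drawer panel tops in top cloud: z ~ .087
print(len(T),len(S))
for nm,P in(("T",T),("S",S)):
    h,e=np.histogram(P[:,2],np.arange(-.01,.30,.01)); print(nm,h)
# lid plane by top cloud z>.14
L=T[T[:,2]>.14]; c=L.mean(0); w=np.linalg.svd(L-c,full_matrices=False)[2]; n=w[2]*np.sign(w[2][2]); 
print("lid n",n,"n pts",len(L),"resid",np.std((L-c)@w[2]),"elev of lid",np.degrees(np.arccos(n[2])),np.arccos(n[2]))
L2=S[S[:,2]>.14]; c2=L2.mean(0); w2=np.linalg.svd(L2-c2,full_matrices=False)[2];print("S lid n",w2[2],np.std((L2-c2)@w2[2]),"max z",L2[:,2].max(),L[:,2].max())
print("lid edge top pts",L[L[:,2]>L[:,2].max()-.01].mean(0))
# panel faces: S points with z .03-.085, y-extreme per x bin
F=np.r_[S,T]; F=F[(F[:,2]>.03)&(F[:,2]<.092)]
for x0 in np.arange(.42,.76,.01):
    q=F[(F[:,0]>=x0)&(F[:,0]<x0+.01)]
    if len(q)>3: print(round(x0+.005,3),len(q),np.sort(q[:,1])[-4:], q[np.argsort(q[:,1])[-4:],2])
E
python3 fit.py
python3 - <<'E'
import cv2,numpy as np
a=cv2.imread('pics/scene0.png')[115:250,175:305];b=cv2.imread('pics/top0.png')[105:240,215:345]
cv2.imwrite('pics/z.png',cv2.resize(np.hstack([a[:135,:130],b]),(780,405),interpolation=cv2.INTER_CUBIC))
E
```

```text
16173 17483
T [4605 4962  306  197   73   32   15  100  132  450 2537  451  112  121
  130  126  132  140  140  137  134  149  152  157  161  161  230   98
   24    0]
S [6207 3206  194  273  353  284  366  627  486  643 2705  585   65   87
   84   96   92   85   96   99   92   97  103  106  108  121  160   47
    4    0]
lid n [ 0.0939 -0.8765  0.4723] n pts 1941 resid 0.0011565537435528073 elev of lid 61.819306520302284 1.0789504400788736
S lid n [-0.0941  0.8846 -0.4568] 0.0012841151887258836 max z 0.27248843604066086 0.2767157711438817
lid edge top pts [ 0.5973 -0.0887  0.2704]
0.455 7 [-0.0117 -0.0112 -0.0108  0.0347] [0.0896 0.0816 0.0863 0.0612]
0.465 112 [0.0403 0.0406 0.0415 0.0425] [0.0455 0.0526 0.0403 0.0747]
0.475 155 [0.0424 0.0428 0.0433 0.0457] [0.0521 0.0303 0.084  0.0715]
0.485 131 [0.0435 0.044  0.0455 0.0458] [0.0753 0.034  0.0512 0.0559]
0.495 146 [0.058  0.0602 0.0603 0.0628] [0.0332 0.0336 0.0316 0.0302]
0.505 167 [0.0609 0.0644 0.065  0.0679] [0.039  0.0366 0.0307 0.0388]
0.515 162 [0.0473 0.0473 0.0477 0.0485] [0.0458 0.0894 0.0507 0.032 ]
0.525 130 [0.0478 0
[... 895 characters left out ...]
179 [0.0728 0.073  0.0735 0.0744] [0.0563 0.0438 0.0423 0.0648]
0.665 159 [0.0901 0.0918 0.0923 0.0926] [0.0378 0.0335 0.0321 0.0324]
0.675 170 [0.0927 0.0929 0.0945 0.0946] [0.0325 0.0305 0.0305 0.0393]
0.685 199 [0.0769 0.077  0.0772 0.0786] [0.0333 0.0648 0.0653 0.0854]
0.695 155 [0.0772 0.0772 0.0773 0.0773] [0.0648 0.0832 0.0875 0.0443]
0.705 192 [0.079  0.0792 0.0799 0.08  ] [0.0334 0.0691 0.0367 0.0825]
0.715 212 [0.0765 0.0769 0.0788 0.0797] [0.0595 0.0307 0.0706 0.051 ]
0.725 164 [0.0195 0.0195 0.0202 0.0209] [0.0877 0.0856 0.0765 0.0652]
0.735 232 [-0.0147 -0.0099 -0.0092 -0.0067] [0.0681 0.0471 0.0643 0.0832]
0.745 92 [-0.1047 -0.1045 -0.1    -0.0958] [0.0851 0.0893 0.0721 0.0382]
```

View pics/z.png

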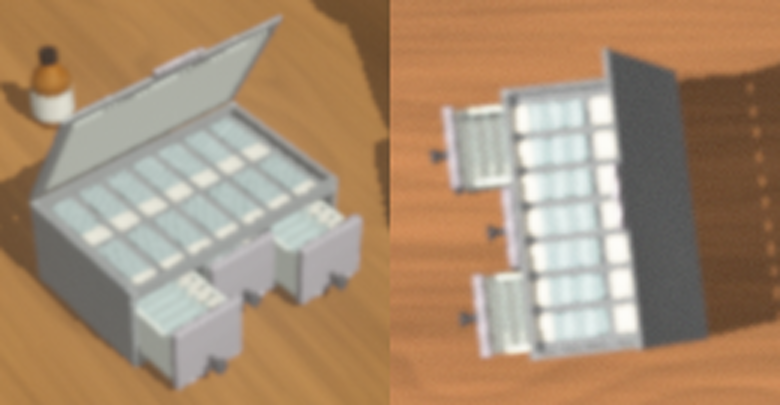

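send_rows:
  twist:
    - [0,0,-7]
    - [0,0,-14]
    - [0,0,-21]
    - [0,0,-28]
    - [0,0,-35]
  translation:
    - [25,-35,0]
    - [50,-70,0]
    - [80,-105,0]
    - [110,-145,0]
    - [140,-183,0]
  grip: [0,0,0,0,0]

```text
time_s: 1.4
tcp_pos: [0.3629, 0.291, 0.2609]
eef_rot: [180.0, 0.0, 119.7]
force: [0.7, 0.6, 0.1]
grip_width: 0.0504
grasp_force: 0.0
```

send_rows:
  twist:
    - [0,0,-6]
    - [0,0,-12]
    - [0,0,-18]
    - [0,0,-24]
    - [0,0,-24]
  translation:
    - [30,-40,0]
    - [60,-80,-10]
    - [90,-120,-20]
    - [120,-160,-40]
    - [140,-183,-60]
  grip: [0,0,0,0,0]

```text
time_s: 1.9
tcp_pos: [0.5036, 0.1073, 0.2007]
eef_rot: [179.9, 0.0, 95.7]
force: [0.2, -0.3, 0.3]
grip_width: 0.0102
grasp_force: 0.0
```

send_rows:
  twist:
    - [0,0,0]
    - [0,0,0]
    - [0,0,0]
    - [0,0,0]
    - [0,0,0]
  translation:
    - [0,0,-40]
    - [0,0,-80]
    - [0,0,-110]
    - [0,0,-120]
    - [0,0,-120]
  grip: [0,0,0,0,0]

```text
time_s: 2.4
tcp_pos: [0.5019, 0.1097, 0.0802]
eef_rot: [-179.9, -0.0, 96.0]
force: [-0.6, -1.5, 0.8]
grip_width: 0.0008
grasp_force: 0.0
```

send_rows:
  twist:
    - [0,0,0]
    - [0,0,0]
    - [0,0,0]
    - [0,0,0]
    - [0,0,0]
  translation:
    - [1,-10,0]
    - [2,-20,0]
    - [3,-30,0]
    - [4,-40,0]
    - [5,-50,0]
  grip: [0,0,0,0,0]

```text
time_s: 2.9
tcp_pos: [0.5074, 0.0586, 0.0811]
eef_rot: [180.0, 0.0, 95.9]
force: [-0.3, -0.3, -0.0]
grip_width: 0.0004
grasp_force: 0.0
```

send_rows:
  twist:
    - [0,0,0]
    - [0,0,0]
    - [0,0,0]
    - [0,0,0]
    - [0,0,0]
  translation:
    - [1,-7,0]
    - [1,-14,0]
    - [2,-21,0]
    - [3,-28,0]
    - [4,-36,0]
  grip: [0,0,0,0,0]

```text
time_s: 3.4
tcp_pos: [0.5109, 0.0234, 0.0806]
eef_rot: [-180.0, -0.0, 96.0]
force: [-1.2, 1.5, 1.2]
grip_width: 0.0004
grasp_force: 1.0
```

send_rows:
  twist:
    - [0,0,0]
    - [0,0,0]
    - [0,0,0]
    - [0,0,0]
    - [0,0,0]
  translation:
    - [0,-1,0]
    - [0,-2,0]
    - [0,-3,0]
    - [0,-4,0]
    - [0,-4,0]
  grip: [0,0,0,0,0]

```text
time_s: 3.9
tcp_pos: [0.5112, 0.0197, 0.0807]
eef_rot: [180.0, 0.0, 96.0]
force: [0.1, 0.8, 0.5]
grip_width: 0.0002
grasp_force: 0.3
```

send_rows:
  twist:
    - [0,0,0]
    - [0,0,0]
    - [0,0,0]
    - [0,0,0]
    - [0,0,0]
  translation:
    - [0,-1,0]
    - [0,-2,0]
    - [0,-3,0]
    - [0,-4,0]
    - [0,-4,0]
  grip: [0,0,0,0,0]

```text
time_s: 4.4
tcp_pos: [0.5111, 0.0155, 0.0807]
eef_rot: [-180.0, 0.0, 96.0]
force: [-0.5, 0.5, 0.6]
grip_width: 0.0002
grasp_force: 0.0
```

```bash
cat > look.py <<'E'
import sys; from h import *
np.set_printoptions(precision=4,suppress=True)
from fit import cloud
E
sed -i '/^T=cloud/i if __name__!="__main__": raise SystemExit' fit.py
cat > look.py <<'E'
import sys; from h import *
np.set_printoptions(precision=4,suppress=True)
n=sys.argv[1]; p,d=env.read_camera("scene"); cv2.imwrite(f"pics/s{n}.png",p)
u,v=np.meshgrid(np.arange(175,310),np.arange(115,250)); S=proj("scene",d,np.c_[u.ravel(),v.ravel()])
# coordinate along closing direction and across, relative to home face of middle drawer
dd=np.array([.106,-.994]); e=np.array([.994,.106]); R=S[:,:2]-[.592,.016]; a=-R@dd; b=R@e
for nm,b0 in(("near",-.086),("mid",0),("far",.086)):
    k=(abs(b-b0)<.032)&(S[:,2]>.045)&(S[:,2]<.08)&(a>-.012)&(a<.075)
    print(nm,k.sum(),"open mm",1000*np.percentile(a[k],[50,80,95]) if k.any() else None)
print(env.sense()["force"])
E
python3 look.py 1
```

```text
near 86 open mm [11.3259 19.2479 21.1539]
mid 127 open mm [-2.1414 -0.4786  0.8261]
far 349 open mm [20.2743 47.9569 49.7628]
[0.2399 0.0997 0.4755]
```

send_rows:
  twist:
    - [0,0,0]
    - [0,0,0]
    - [0,0,0]
    - [0,0,0]
    - [0,0,0]
  translation:
    - [0,-1,0]
    - [0,-2,0]
    - [0,-3,0]
    - [0,-3,0]
    - [0,-3,0]
  grip: [0,0,0,0,0]

```text
time_s: 4.95
tcp_pos: [0.511, 0.0145, 0.0807]
eef_rot: [180.0, -0.2, 96.0]
force: [2.5, 14.8, 0.4]
grip_width: 0.0001
grasp_force: 7.1
```

send_rows:
  twist:
    - [0,0,0]
    - [0,0,0]
    - [0,0,0]
    - [0,0,0]
    - [0,0,0]
  translation:
    - [0,-1,0]
    - [0,-2,0]
    - [0,-2,0]
    - [0,-2,0]
    - [0,-2,0]
  grip: [0,0,0,0,0]

```text
time_s: 5.45
tcp_pos: [0.511, 0.0143, 0.0808]
eef_rot: [179.9, -0.3, 96.0]
force: [4.0, 28.0, 2.1]
grip_width: 0.0007
grasp_force: 13.6
```

send_rows:
  twist:
    - [0,0,0]
    - [0,0,0]
    - [0,0,0]
    - [0,0,0]
    - [0,0,0]
  translation:
    - [-1,15,0]
    - [-4,50,0]
    - [-8,90,0]
    - [-10,112,0]
    - [10,115,0]
  grip: [0,0,0,0,0]

```text
time_s: 5.95
tcp_pos: [0.5193, 0.1282, 0.0806]
eef_rot: [-179.9, 0.0, 96.2]
force: [0.6, -0.5, -0.2]
grip_width: 0.0002
grasp_force: 0.0
```

send_rows:
  twist:
    - [0,0,0]
    - [0,0,0]
    - [0,0,0]
    - [0,0,0]
    - [0,0,0]
  translation:
    - [40,0,0]
    - [80,0,0]
    - [120,0,0]
    - [150,-3,0]
    - [154,-6,0]
  grip: [0,0,0,0,0]

```text
time_s: 6.45
tcp_pos: [0.677, 0.1191, 0.08]
eef_rot: [180.0, 0.0, 95.9]
force: [-0.4, 0.5, 0.4]
grip_width: 0.0004
grasp_force: 0.0
```

send_rows:
  twist:
    - [0,0,0]
    - [0,0,0]
    - [0,0,0]
    - [0,0,0]
    - [0,0,0]
  translation:
    - [1,-6,0]
    - [2,-12,0]
    - [2,-18,0]
    - [3,-24,0]
    - [3,-30,0]
  grip: [0,0,0,0,0]

```text
time_s: 6.95
tcp_pos: [0.6779, 0.0891, 0.081]
eef_rot: [180.0, 0.0, 96.0]
force: [-0.1, 0.6, 0.6]
grip_width: 0.0002
grasp_force: 0.0
```

send_rows:
  twist:
    - [0,0,0]
    - [0,0,0]
    - [0,0,0]
    - [0,0,0]
    - [0,0,0]
  translation:
    - [1,-10,0]
    - [2,-20,0]
    - [3,-30,0]
    - [4,-40,0]
    - [5,-50,0]
  grip: [0,0,0,0,0]

```text
time_s: 7.45
tcp_pos: [0.6833, 0.0388, 0.0809]
eef_rot: [180.0, -0.0, 96.0]
force: [0.5, 2.0, 1.3]
grip_width: 0.0005
grasp_force: 1.0
```

send_rows:
  twist:
    - [0,0,0]
    - [0,0,0]
    - [0,0,0]
    - [0,0,0]
    - [0,0,0]
  translation:
    - [0,-2,0]
    - [0,-3,0]
    - [0,-5,0]
    - [0,-6,0]
    - [0,-7,0]
  grip: [0,0,0,0,0]

```text
time_s: 7.95
tcp_pos: [0.6831, 0.0331, 0.0806]
eef_rot: [180.0, -0.0, 96.0]
force: [1.7, 7.0, 0.5]
grip_width: 0.0004
grasp_force: 4.1
```

send_rows:
  twist:
    - [0,0,0]
    - [0,0,0]
    - [0,0,0]
    - [0,0,0]
    - [0,0,0]
  translation:
    - [0,-1,0]
    - [0,-2,0]
    - [0,-2,0]
    - [0,-2,0]
    - [0,-2,0]
  grip: [0,0,0,0,0]

```text
time_s: 8.45
tcp_pos: [0.6831, 0.033, 0.0807]
eef_rot: [180.0, -0.2, 96.0]
force: [1.3, 10.5, -0.2]
grip_width: 0.0004
grasp_force: 5.4
```

send_rows:
  twist:
    - [0,0,0]
    - [0,0,0]
    - [0,0,0]
    - [0,0,0]
    - [0,0,0]
  translation:
    - [-1,15,0]
    - [-4,40,0]
    - [-6,60,30]
    - [-10,60,75]
    - [-15,60,120]
  grip: [0,0,0,0,0]

```text
time_s: 8.95
tcp_pos: [0.6674, 0.0918, 0.2018]
eef_rot: [-179.9, 0.0, 96.0]
force: [-0.0, -0.3, 0.1]
grip_width: 0.0003
grasp_force: 0.0
```

send_rows:
  twist:
    - [0,0,0]
    - [0,0,0]
    - [0,0,0]
    - [0,0,0]
    - [0,0,0]
  translation:
    - [-10,0,40]
    - [-20,0,80]
    - [-35,0,115]
    - [-50,0,130]
    - [-60,0,135]
  grip: [0,0,0,0,0]

```text
time_s: 9.45
tcp_pos: [0.6074, 0.0911, 0.3378]
eef_rot: [179.8, 0.1, 96.0]
force: [-0.4, -0.9, -0.8]
grip_width: 0.0001
grasp_force: 0.0
```

```bash
python3 look.py 2
```

```text
near 128 open mm [-2.2008 -0.7902  0.4729]
mid 135 open mm [-2.0724 -0.3695  1.1624]
far 147 open mm [-1.9485 -0.2846  0.7489]
[-1.1956  0.4824  0.5316]
```

View pics/s2.png

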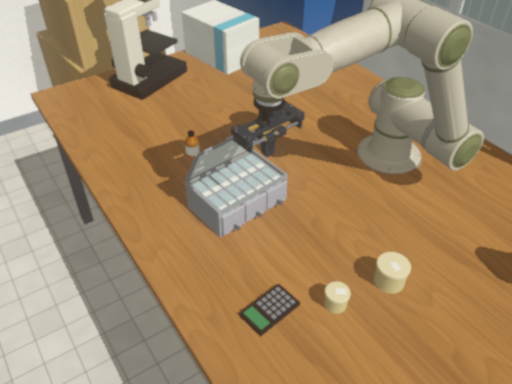

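The picture shows all three drawer fronts flush, from (225,215) to (280,190), and the lid still raised. The next moves take the arm over and behind the lid.

send_rows:
  twist:
    - [0,0,0]
    - [0,0,0]
    - [0,0,0]
    - [0,0,0]
    - [0,0,0]
  translation:
    - [0,-40,0]
    - [0,-85,0]
    - [0,-130,0]
    - [0,-175,0]
    - [0,-220,0]
  grip: [0,0,0,0,0]

```text
time_s: 10.0
tcp_pos: [0.6079, -0.131, 0.3341]
eef_rot: [-179.9, -0.1, 96.0]
force: [-0.8, 0.3, -0.4]
grip_width: 0.0003
grasp_force: 0.0
```

send_rows:
  twist:
    - [0,0,0]
    - [0,0,0]
    - [0,0,0]
    - [0,0,0]
    - [0,0,0]
  translation:
    - [0,-20,0]
    - [0,-20,-25]
    - [0,-20,-50]
    - [0,-20,-70]
    - [0,-20,-70]
  grip: [0,0,0,0,0]

```text
time_s: 10.5
tcp_pos: [0.6074, -0.1482, 0.262]
eef_rot: [-179.7, -0.2, 96.0]
force: [-0.7, 0.7, 0.4]
grip_width: 0.0004
grasp_force: 0.0
```

send_rows:
  twist:
    - [0,0,0]
    - [0,0,0]
    - [0,0,0]
    - [0,0,0]
    - [0,0,0]
  translation:
    - [0,10,0]
    - [0,20,0]
    - [0,30,0]
    - [0,38,0]
    - [0,46,0]
  grip: [0,0,0,0,0]

```text
time_s: 11.0
tcp_pos: [0.6082, -0.1026, 0.2661]
eef_rot: [180.0, 0.0, 96.0]
force: [0.2, -2.0, 0.3]
grip_width: 0.0005
grasp_force: 0.6
```

send_rows:
  twist:
    - [0,0,0]
    - [0,0,0]
    - [0,0,0]
    - [0,0,0]
    - [0,0,0]
  translation:
    - [0,4,-2]
    - [-1,8,-5]
    - [-1,13,-8]
    - [-2,17,-11]
    - [-2,21,-14]
  grip: [0,0,0,0,0]

```text
time_s: 11.5
tcp_pos: [0.606, -0.0821, 0.2514]
eef_rot: [-180.0, -0.0, 96.0]
force: [0.0, -1.0, 0.7]
grip_width: 0.0005
grasp_force: 0.6
```

send_rows:
  twist:
    - [0,0,0]
    - [0,0,0]
    - [0,0,0]
    - [0,0,0]
    - [0,0,0]
  translation:
    - [-1,7,-6]
    - [-1,13,-13]
    - [-2,20,-20]
    - [-3,26,-28]
    - [-3,31,-35]
  grip: [0,0,0,0,0]

```text
time_s: 12.0
tcp_pos: [0.6029, -0.0506, 0.2158]
eef_rot: [-180.0, -0.0, 96.0]
force: [-1.3, -0.3, 1.4]
grip_width: 0.0005
grasp_force: 0.4
```

send_rows:
  twist:
    - [0,0,0]
    - [0,0,0]
    - [0,0,0]
    - [0,0,0]
    - [0,0,0]
  translation:
    - [0,4,-8]
    - [-1,8,-16]
    - [-1,12,-24]
    - [-2,16,-32]
    - [-2,19,-40]
  grip: [0,0,0,0,0]

```text
time_s: 12.5
tcp_pos: [0.601, -0.0321, 0.176]
eef_rot: [-180.0, 0.0, 96.0]
force: [-0.2, -0.5, 0.8]
grip_width: 0.0001
grasp_force: 0.4
```

send_rows:
  twist:
    - [0,0,0]
    - [0,0,0]
    - [0,0,0]
    - [0,0,0]
    - [0,0,0]
  translation:
    - [0,1,-8]
    - [0,2,-16]
    - [0,3,-24]
    - [0,4,-32]
    - [0,5,-38]
  grip: [0,0,0,0,0]

```text
time_s: 13.0
tcp_pos: [0.601, -0.0273, 0.1379]
eef_rot: [-180.0, 0.0, 96.0]
force: [-0.0, -0.4, -0.3]
grip_width: 0.0002
grasp_force: 0.3
```

send_rows:
  twist:
    - [0,0,0]
    - [0,0,0]
    - [0,0,0]
    - [0,0,0]
    - [0,0,0]
  translation:
    - [0,0,-2]
    - [0,0,-4]
    - [0,0,-5]
    - [0,0,-6]
    - [0,0,-7]
  grip: [0,0,0,0,0]

```text
time_s: 13.5
tcp_pos: [0.6012, -0.0273, 0.1329]
eef_rot: [180.0, 0.0, 96.0]
force: [-5.6, 1.1, 14.5]
grip_width: 0.0007
grasp_force: 7.0
```

send_rows:
  twist:
    - [0,0,0]
    - [0,0,0]
    - [0,0,0]
    - [0,0,0]
    - [0,0,0]
  translation:
    - [0,0,-1]
    - [0,0,-1]
    - [0,0,-1]
    - [0,0,-1]
    - [0,0,-1]
  grip: [0,0,0,0,0]

```text
time_s: 14.0
tcp_pos: [0.6012, -0.0273, 0.1328]
eef_rot: [179.9, 0.0, 96.0]
force: [-6.6, 2.1, 15.7]
grip_width: 0.0006
grasp_force: 7.5
```

send_rows:
  twist:
    - [0,0,0]
    - [0,0,0]
    - [0,0,0]
    - [0,0,0]
    - [0,0,0]
  translation:
    - [0,0,20]
    - [0,0,60]
    - [0,0,100]
    - [0,0,140]
    - [0,0,150]
  grip: [0,0,0,0,0]

```text
time_s: 14.5
tcp_pos: [0.602, -0.0275, 0.2856]
eef_rot: [179.6, 0.2, 96.0]
force: [0.1, 0.1, 0.0]
grip_width: 0.0005
grasp_force: 0.0
```

send_rows:
  twist:
    - [0,0,0]
    - [0,0,0]
    - [0,0,0]
    - [0,0,0]
    - [0,0,0]
  translation:
    - [-30,0,10]
    - [-70,0,10]
    - [-110,0,10]
    - [-150,0,10]
    - [-150,0,10]
  grip: [0,0,0,0,0]

```text
time_s: 15.0
tcp_pos: [0.4477, -0.0268, 0.2904]
eef_rot: [-179.9, -0.0, 96.0]
force: [0.4, 0.4, 0.3]
grip_width: -0.0
grasp_force: 0.0
```

```bash
python3 look.py 3
python3 - <<'E'
from h import *
p,d=env.read_camera("scene")
u,v=np.meshgrid(np.arange(175,310),np.arange(115,250)); S=proj("scene",d,np.c_[u.ravel(),v.ravel()])
for y in(-.14,-.1,-.06,-.02):
    k=(abs(S[:,1]-y)<.012)&(abs(S[:,0]-.66)<.05)&(S[:,2]>.05); print(y,k.sum(),np.median(S[k,2]))
E
```

```text
near 127 open mm [-2.1313 -0.6662  0.8453]
mid 137 open mm [-2.235  -0.4734  0.7131]
far 146 open mm [-2.2353 -0.8399  0.7529]
[-0.0018 -0.0477  0.8647]
-0.14 160 0.10952266154686041
-0.1 164 0.1094645061669618
-0.06 170 0.10932353280752005
-0.02 193 0.10954703293132972
```

View pics/s3.png

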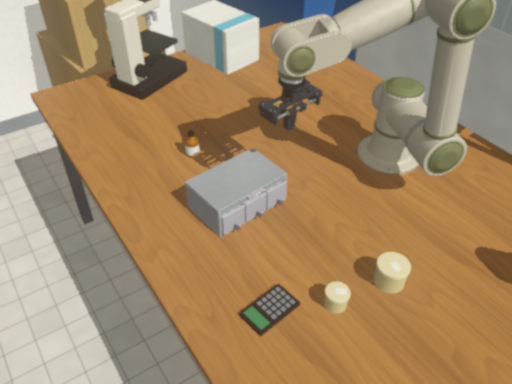

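The lid lies flat at z ≈ 0.1095 m around (237,185). The drawers are flush, the arm is clear, and the tubs, bottle and calculator have not moved.

```bash
python3 -c "from cell import env; print(env.finish_job())"
```

```text
the job is handed in; nothing more can be done
None
```

I pushed both open drawers home and shut the lid flat on the cabinet, moved nothing else, and handed the job in at about 15 s; the hand-in returned no verdict.

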